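Offer up the sharpener's cover plate over its clamped housing

TASK

At the stationery shop's repair counter, crank the vise handle clockwise (seen from the handle's end, up and over the top) until the sliding jaw grips the loose pencil-sharpener housing firmly and square between the jaws. Then take the red cover plate by its black collar and hold it level and still about 15 mm above the housing, touching nothing but your gripper, with its four holes lined up over the four threaded holes (either way round) so that every threaded hole lies wholly inside its plate hole when seen from straight above. Finish while still holding it there, with the housing still clamped, and leave the pencil cup, tape roll and stapler where they are.

Things in the scene. Friction and masses are not known exactly. Their poses are not given: they have to be found in the camera images.
- vise: Blue and steel vise fixed to the counter, 190 mm long, 110 mm wide, 90 mm high. Origin: on the counter, below the spot where the housing's centre ends up once clamped. x: along the screw, from the crank (nearest the robot) to the fixed jaw; y to the left, z up. Bed top at z = 40 mm. Fixed jaw: gripping face at x = +30 mm, 24 mm thick, 100 mm wide, top at z = 80 mm. Screw block: x = -116 to -100 mm, top at z = 90 mm.
- jaw: Dark steel sliding jaw, 20 mm thick, 90 mm wide, top 79 mm above the counter. Origin: middle of the lower edge of its gripping face, at the height of the bed top (40 mm above the counter). Slides along the vise's +x, 8 mm per radian of the crank; its face is at x = -48.8 mm in the vise when the crank reads 0.
- crank (a joint): Crank angle (rad), range -0.2 to 3.3; grows as the vise closes. At 0 the crank arm points along the vise's +y (left, level); at 1.57 straight up; at 3.14 right. The jaw meets the squared housing at about 2.35 and the crank then stiffens at once: it yields under 0.06 rad more. Turning it freely takes 2 to 4 N at the grip; a push of 12 to 20 N at the end clamps the housing firmly. It stays where it is left and the jaw keeps its grip when the crank is let go.
- crank_axis (a point): Point on the crank's axis beside the middle of the yellow grip, fixed in the vise at x = -152 mm, y = 0, z = 62 mm.
- crank_grip (a point): Centre of the yellow grip: a freely spinning cylinder 18 mm thick and 42 mm long, lying parallel to the vise's x, 50 mm from the crank axis. At crank angle q it is at vise x = -152 mm, y = 50 cos q mm, z = 62 + 50 sin q mm.
- housing: Grey open-topped sharpener housing standing loose on the vise bed between the jaws, 60 mm (x) by 100 mm (y) by 55 mm high, 5 mm walls, 0.45 kg; its rim is 95 mm above the counter. Origin: centre of its underside; z up. Threaded holes 5 mm wide in four aluminium corner posts level with the rim at x = +-21 mm, y = +-41 mm.
- thread0 (a point): Mouth of the threaded hole at housing x = -21, y = -41, z = 55 mm.
- thread3 (a point): Mouth of the threaded hole at housing x = +21, y = +41, z = 55 mm.
- plate: Red cover plate 68 mm (x) by 108 mm (y), 5 mm thick, about 0.16 kg, lying flat on the counter (a paper-thin green mat is under it). Origin: centre of its underside; z up. In the middle a black rectangular collar 40 mm (x) by 30 mm (y) rises from 5 to 36 mm. Four through holes 14 mm wide at x = +-21 mm, y = +-41 mm.
- hole0 (a point): Centre of the plate hole at plate x = -21, y = -41 mm, at the underside.
- hole3 (a point): Centre of the plate hole at plate x = +21, y = +41 mm, at the underside.
- pencil_cup: Bystander: blue pencil cup, 72 mm across, 90 mm high with pencils to about 145 mm. Origin: centre of underside.
- tape_roll: Bystander: yellow tape roll lying flat, 90 mm across, 24 mm high. Origin: centre of underside.
- stapler: Bystander: green and black stapler 140 mm (x) by 36 mm by 40 mm high. Origin: centre of underside.
Things that resemble listed ones, but are neither listed nor needed, are in the scene too. What is meant by the plate is not pink or turquoise, and is the larger of those in its own colour.

How it is judged:
By the outcome, as a careful person would: the job done as asked, in the order asked, and still so for the second after the job is handed in, while the arm keeps its last pose, push and grip.
It also fails if it takes over 58 s, if anything falls off the work surface, if the arm or the gripper's body presses on something with over 40 N, if the wrist force passes 120 N, or if a joint passes its speed limit or range.

ROBOT

A 6-joint arm with a two-finger parallel gripper is mounted at the origin on the work surface. World frame = base frame: x ahead of the robot, y to its left, z up, the work surface at z = 0. Lengths are in m, angles in rad, forces in N, time in s.
With the tool pointing down it reaches from about 0.25 to 0.775 m from the base axis. Payload 4 kg.
Tool frame: the origin (TCP) lies at the centre of the arm's flange, where the gripper is bolted on; the fingertips stand 199 mm ahead of it and the grasp point (between the pads) lies 180 mm ahead of it (robot.tcp_to_tips is the distance from the TCP to the fingertips, in m); z points along the fingers, y is the line along which they close (so a half turn about z gives the same grasp; the last joint's range is limited). The gripper opens to 94 mm and grips with 3 to 60 N. Pads are 16 mm wide; open, the fingers measure 119 mm over their backs; the gripper's body (75 mm by 177 mm) begins 78 mm behind the grasp point.
Start: joints at [1.047, 0.087, 1.371, -0, 1.684, -0.103], TCP at [0.225, 0.502, 0.405] pointing down, gripper open.
Joint ranges: [-3.1, 3.1], [-0.76, 2.03], [0.27, 2.55], [-1.08, 4.22], [0.17, 2.65], [-2.57, 2.57]. Speed limits (rad/s): [2.79, 2.79, 3.14, 3.14, 3.14, 3.14].

INTERFACE

Orientations are given as [roll, pitch, yaw] about the fixed x, y, z axes, in that order (R = Rz(yaw) Ry(pitch) Rx(roll)).
In Python, from bench import telemetry, snapshot, ticket, robot gives the robot as it stands.
- The arm moves only by the tool apply_moves, never from a script. Its argument "moves" is a list that holds one entry, the list of rows, each a list of 5 numbers: the shift along the tool's x, y, z in units of 50 mm (1.0 is 50 mm), then the turn about the tool's z in units of 10 degrees (1.0 is 10 degrees), then the closure, from 0 (fully open) to 1 (shut). A call has 1 to 10 rows; each row is the pose to reach, as a shift and turn from the pose commanded when the call began, along the tool's axes at that moment; what a row does not reach only later rows make up. A row lasts 1/8 s, in which the tool goes at most 62.5 mm and 10.7 degrees, less where a joint would pass 70% of its speed; a pose out of reach is approached as far as the arm can. A call with a gripper value outside its range is refused whole. The fingers move at their own pace and stop on an object; the grip force is fixed at half the most. Time passes only in rows, so rows that repeat a pose let the fingers close. It gives the time, the measured TCP pose, the force, the opening and the grip force at its end, in the units of the state.
- telemetry.get_obs(): the state, without advancing time (a new reading comes with each control period).
- snapshot(name): name is "scene" or "side" or "wrist"; returns a dict with "image" (384x512x3 uint8, red, green, blue), "fovy" (degrees; the focal length in pixels is half the picture's height over the tangent of half this angle, whatever the lens; pixels are square), "cx", "cy" (the principal point, pixels), "R" (3x3) and "t" (3): a world point X has camera coordinates R X + t. Camera axes: x right, y down, z forward; pixel columns grow to the right and rows downward; lengths in m; the calibration is good to about 2 mm. A picture is of the moment at which its call begins. There is no depth.
- ticket.close_job(): hands the job in; it is judged then, once.
The state is a dict: "time": time; "joint_positions": joint angles; "qvel": joint speeds; "joint_torque": joint torques, N m; "tool_pos": TCP position; "ee_rot": TCP orientation; "wrist_force": force on the tool from outside, world axes, zero at the start; "wrist_torque": the same for the moment, N m; "width": finger opening in m; "finger_force": force on a finger pad.
Only numpy, scipy, OpenCV 4.12 (cv2) and the standard library are available. Lean on these libraries where they do the work, as an engineer would, in place of code of your own. Each camera call takes 0.05 s, during which the arm holds its last target. There are 200 camera calls.

## Working session

There is one attempt and no reset: what is moved stays moved. The work goes in short steps, Python scripts to look and compute and a tool call to move; the robot and the scene stay as the last step left them, time stands still between calls to the robot, and variables do not carry over. Pictures are saved under pics/ and viewed, at most 10 in all, crops included, and the job is handed in when it is done.

Besides the shell and the picture viewer there is one more tool, called after "Request:" as name(argument=value, ...) on one line, values as JSON. apply_moves: Moves the arm, as the interface text tells. Its arguments: {"type":"object","properties":{"moves":{"type":"array","items":{"type":"array","items":{"type":"array","items":{"type":"number"}}}}},"required":["moves"]}

```bash
mkdir -p pics; ls
python3 - <<'E'
from bench import telemetry, snapshot
import cv2,numpy as np,pickle
d={}
for n in("scene","side","wrist"):
    s=snapshot(n); d[n]=s; cv2.imwrite(f"pics/{n}0.png",s["image"][:,:,::-1])
    print(n,s["fovy"],s["cx"],s["cy"],np.round(s["R"],3).tolist(),np.round(s["t"],3))
pickle.dump(d,open("snap0.pkl","wb"))
o=telemetry.get_obs();print({k:np.round(v,3).tolist() for k,v in o.items()})
a=np.hstack([d["scene"]["image"],d["side"]["image"]])
E
```

```text
pics
scene 50.72433392479362 254.36076895999423 196.95223198442434 [[-0.562, 0.827, -0.008], [0.6, 0.401, -0.692], [-0.57, -0.393, -0.722]] [ 0.371 -0.241  1.755]
side 48.65476780239487 258.205114675318 192.56628439145308 [[0.934, -0.358, 0.016], [-0.249, -0.681, -0.689], [0.257, 0.639, -0.725]] [-0.525  0.171  1.341]
wrist 62.80501798626351 255.77769808783373 194.41306139741798 [[0.41, 0.912, -0.001], [0.876, -0.393, 0.281], [0.256, -0.116, -0.96]] [-0.55  -0.028  0.391]
{'time': 0.15, 'joint_positions': [1.047, 0.088, 1.372, -0.0, 1.684, -0.103], 'qvel': [0.0, -0.002, -0.005, 0.001, -0.0, 0.0], 'joint_torque': [0.002, -34.064, -30.279, 0.072, 0.031, -0.0], 'tool_pos': [0.225, 0.502, 0.404], 'ee_rot': [-3.14, -0.0, 2.721], 'wrist_force': [0.226, 0.038, 0.19], 'wrist_torque': [-0.066, 0.032, -0.002], 'finger_force': 0.0, 'width': 0.094}
```

View pics/scene0.png

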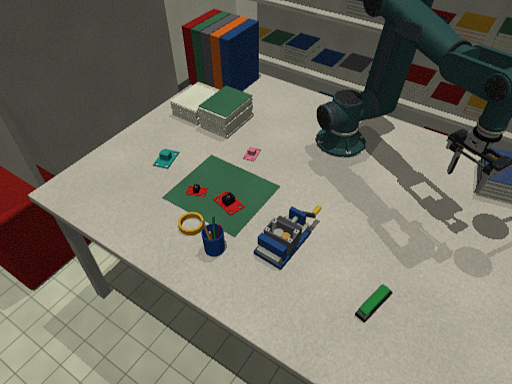

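View pics/side0.png

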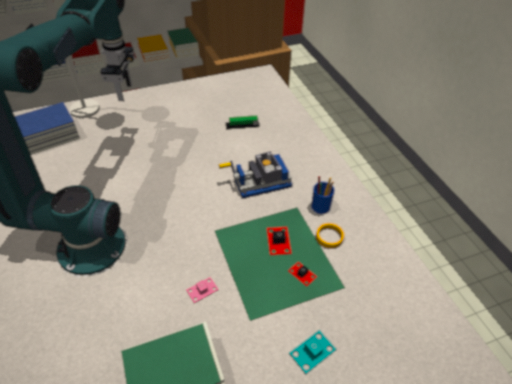

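Scene: large red plate at (229,202), small red plate at (196,190), turquoise (166,158), pink (252,154). The large red one at side view (279,239) fits (red, larger of the two). The vise is at scene (285,238), with the yellow grip at (316,211).

```bash
cat > h.py <<'E'
import numpy as np,cv2
def K(s):
    f=s["image"].shape[0]/2/np.tan(np.radians(s["fovy"]/2)); return np.array([[f,0,s["cx"]],[0,f,s["cy"]],[0,0,1]])
def proj(s,X):
    c=np.atleast_2d(X)@np.array(s["R"]).T+s["t"]; p=c@K(s).T; return p[:,:2]/p[:,2:]
def back(s,uv,z):
    uv=np.atleast_2d(uv).astype(float); d=np.c_[uv,np.ones(len(uv))]@np.linalg.inv(K(s)).T@np.array(s["R"])
    c=-np.array(s["R"]).T@s["t"]; return c+d*((z-c[2])/d[:,2])[:,None]
def tri(ss,uvs):
    A=[];b=[]
    for s,uv in zip(ss,uvs):
        d=np.array(s["R"]).T@np.linalg.inv(K(s))@[*uv,1]; d/=np.linalg.norm(d); c=-np.array(s["R"]).T@s["t"]
        P=np.eye(3)-np.outer(d,d);A.append(P);b.append(P@c)
    return np.linalg.lstsq(np.vstack(A),np.hstack(b),rcond=None)[0]
def blobs(s,lo,hi,n=15):
    m=cv2.inRange(cv2.cvtColor(s["image"],cv2.COLOR_RGB2HSV),lo,hi)
    k,l,st,ce=cv2.connectedComponentsWithStats(m)
    return [(ce[i].round(1),st[i,4],np.argwhere(l==i)[:,::-1]) for i in range(1,k) if st[i,4]>=n]
E
python3 - <<'E'
from h import *;import pickle
d=pickle.load(open("snap0.pkl","rb"))
S,T=d["scene"],d["side"]
for s,n in((S,"scene"),(T,"side")):
    for nm,lo,hi in(("red",(0,180,120),(6,255,255)),("yel",(20,150,120),(32,255,255)),("blue",(105,120,40),(125,255,255))):
        for c,a,p in blobs(s,lo,hi): 
            if 150<c[0]<400 and 90<c[1]<330: print(n,nm,c,a,back(s,c,0.005)[0].round(3))
a=cv2.resize(S["image"][170:280,160:340],None,fx=4,fy=4,interpolation=cv2.INTER_CUBIC)
b=cv2.resize(T["image"][140:290,205:355],None,fx=4,fy=4,interpolation=cv2.INTER_CUBIC)[:,:]
b=cv2.resize(b,(440,440)); a=cv2.resize(a,(720,440))
im=np.hstack([a,b]); im=cv2.resize(im,(800,int(440*800/1160)))
cv2.imwrite("pics/crop.png",im[:,:,::-1])
E
```

```text
scene red [196.6 191. ] 101 [ 0.583 -0.319  0.005]
scene red [228.9 204.1] 217 [ 0.569 -0.175  0.005]
scene yel [316.4 209.6] 40 [0.414 0.106 0.005]
scene yel [190.  221.3] 138 [ 0.713 -0.241  0.005]
scene blue [297.3 215. ] 162 [0.475 0.061 0.005]
scene blue [210.  228.1] 49 [ 0.698 -0.162  0.005]
scene blue [213.7 242.8] 403 [ 0.741 -0.111  0.005]
scene blue [277.8 247.1] 577 [0.636 0.079 0.005]
side red [278.3 242. ] 373 [ 0.558 -0.19   0.005]
side red [302.  274.4] 225 [ 0.578 -0.327  0.005]
side yel [224.8 164.5] 42 [0.51  0.216 0.005]
side yel [329.6 234.5] 195 [ 0.727 -0.22   0.005]
side blue [282.  167.6] 106 [0.707 0.126 0.005]
side blue [240.8 175. ] 63 [0.548 0.141 0.005]
side blue [265.1 189.3] 206 [0.605 0.042 0.005]
side blue [321.1 200.3] 357 [ 0.769 -0.075  0.005]
```

View pics/crop.png

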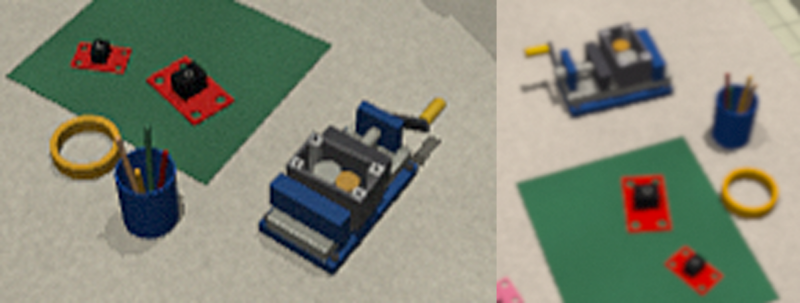

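The crop confirms it: the larger red plate with black collar (crop (190,90), right view (647,203)) versus the small red one (100,55). The vise crank grip is at crop (433,110). Next I'll work out the moves that put the wrist camera above the vise.

```bash
cat >> h.py <<'E'
from scipy.spatial.transform import Rotation as Ro
def toolR(o): return Ro.from_euler("xyz",o["ee_rot"]).as_matrix()
def rows(o,target,yaw=None):
    R=toolR(o); d=R.T@(np.array(target)-o["tool_pos"])/0.05
    t=None
    if yaw is not None:
        t=np.degrees(-((yaw-o["ee_rot"][2])))/10; t=(t+9)%18-9
    return d.round(3),None if t is None else round(t,3)
E
python3 - <<'E'
from h import *;import pickle
from bench import telemetry
d=pickle.load(open("snap0.pkl","rb"));o=telemetry.get_obs()
S,T,W=d["scene"],d["side"],d["wrist"]
print("grip",tri([S,T],[(316.4,209.6),(224.8,164.5)]))
R=toolR(o); c=-np.array(W["R"]).T@W["t"]; print("cam in tool",R.T@(c-o["tool_pos"]), "\n",(np.array(W["R"])@R).round(3))
# look direction hit at z=.09 relative
print("centre hits",back(W,(256,194),0.09)[0]-o["tool_pos"])
# collar centroid
for s in(S,T):
    print(back(s,{id(S):(229,199),id(T):(279,237)}[id(s)],0.036))
for tgt in((0.50,0.08,0.45),(0.50,-0.15,0.40)): print(rows(o,tgt,0))
E
```

```text
grip [0.48492764 0.13279041 0.08586448]
cam in tool [0.08220103 0.0002911  0.02145968] 
 [[-0.001  1.    -0.   ]
 [-0.96  -0.001 -0.281]
 [-0.281 -0.     0.96 ]]
centre hits [ 0.00260393 -0.00121293 -0.31378974]
[[ 0.57082833 -0.17165145  0.036     ]]
[[ 0.55728678 -0.19409812  0.036     ]]
(array([-8.474, -5.454, -0.916]), np.float64(-2.411))
(array([-10.353,  -9.651,   0.091]), np.float64(-2.411))
```

Request:
apply_moves(moves=[[[-1,-0.6,-0.9,0,0],[-2,-1.2,-0.9,0,0],[-3,-1.8,-0.9,0,0],[-4,-2.4,-0.9,0,0],[-5,-3,-0.9,0,0],[-6,-3.6,-0.9,0,0],[-7,-4.2,-0.9,0,0],[-8,-4.6,-0.9,0,0],[-8.7,-4.9,-0.9,0,0],[-8.7,-4.9,-0.9,0,0]]])

```text
time: 1.4
tool_pos: [0.523, 0.0988, 0.4483]
ee_rot: [-3.14, -0.002, 2.717]
wrist_force: [-0.3, -1.1, 0.6]
width: 0.0942
finger_force: 0.0
```

Run:
```python
from bench import telemetry, snapshot
import cv2,pickle,numpy as np
s=snapshot("wrist");o=telemetry.get_obs();pickle.dump((s,o),open("w1.pkl","wb"))
cv2.imwrite("pics/w1.png",s["image"][:,:,::-1]);print(o["time"],o["tool_pos"],o["ee_rot"],o["joint_positions"])
```

```text
1.45 [0.52211607 0.09994866 0.44879133] [-3.14111710e+00 -2.03805818e-03  2.71874583e+00] [ 8.23044611e-02  4.23909001e-02  1.33149042e+00  5.81608679e-04
  1.76972494e+00 -1.06553116e+00]
```

View pics/w1.png

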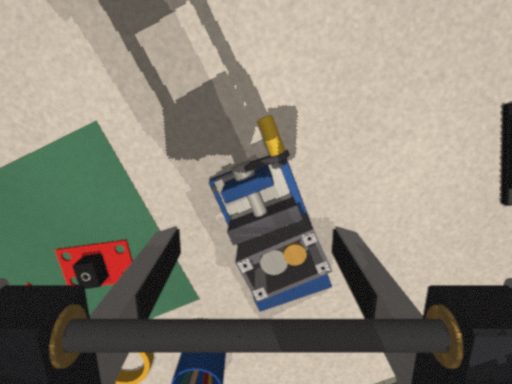

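The wrist view shows the vise at (270,230), grip at (271,135), housing posts near (242,266), (309,239), (261,294), (323,267), and the red plate at (95,262). I'll enlarge it to pick precise points.

Run:
```python
from h import *;import pickle
s,o=pickle.load(open("w1.pkl","rb"))
im=cv2.resize(s["image"][105:315,40:340],None,fx=2.66,fy=2.66,interpolation=cv2.INTER_CUBIC)
cv2.imwrite("pics/w1c.png",im[:,:,::-1])
for c,a,p in blobs(s,(20,150,60),(32,255,255)): 
    print(c,a,cv2.minAreaRect(p.astype(np.float32)), back(s,c,0.085))
for c,a,p in blobs(s,(0,180,60),(6,255,255)):
    r=cv2.minAreaRect(p.astype(np.float32)); print("red",c,a,back(s,cv2.boxPoints(r),0.005).round(4).tolist())
```

```text
[270.8 135.8] 579 ((270.8243713378906, 135.88050842285156), (39.45979690551758, 14.865330696105957), 69.775146484375) [[0.48557014 0.13339807 0.085     ]]
[135.6 372. ] 367 ((136.3455047607422, 370.45208740234375), (18.851524353027344, 45.30650329589844), 46.27302551269531) [[ 0.69971629 -0.16043819  0.085     ]]
red [ 97.1 259.3] 1569 [[0.5145, -0.2214, 0.005], [0.5447, -0.1155, 0.005], [0.607, -0.1427, 0.005], [0.5762, -0.2532, 0.005]]
```

View pics/w1c.png

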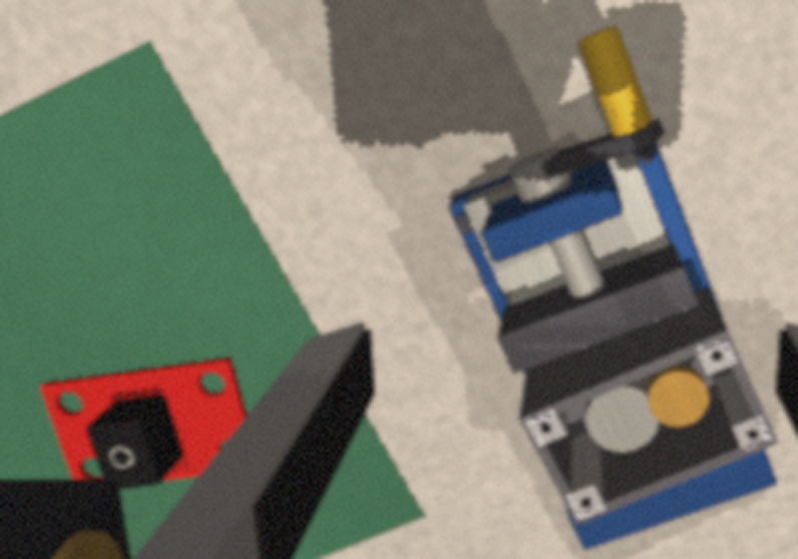

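Run:
```python
from h import *;import pickle
s,o=pickle.load(open("w1.pkl","rb"))
c=lambda *p: np.array(p)/2.66+[40,105]
P=back(s,c((546,428),(717,355),(586,503),(753,433)),0.095)[:,:2]; print(P.round(4), "c",P.mean(0))
print("dists",np.linalg.norm(P[1]-P[0]),np.linalg.norm(P[2]-P[0]))
yd=P[1]-P[0]+P[3]-P[2]; print("housing yaw",np.degrees(np.arctan2(-yd[0],yd[1])))
F=back(s,c((585,548),(775,480)),0.08)[:,:2];e=F[1]-F[0];print("fixed",F,np.linalg.norm(e),np.degrees(np.arctan2(-e[0],e[1])))
for n,q,z in(("bed L edge",((650,160),(708,290)),.04),("bed R edge",((452,205),(503,310)),.04),("grip ax",((602,36),(630,130)),.086),("blk",((490,258),(619,212)),.09)):
    B=back(s,c(*q),z)[:,:2];e=B[1]-B[0];print(n,B.round(4).tolist(),np.linalg.norm(e),np.degrees(np.arctan2(e[1],e[0])))
r=cv2.minAreaRect(np.array([p for p in blobs(s,(20,150,60),(32,255,255),300)[0][2]]).astype(np.float32))
b=back(s,cv2.boxPoints(r),0.086)[:,:2];print(b.round(4).tolist())
for i in range(2): e=b[i+1]-b[i];print(np.linalg.norm(e),np.degrees(np.arctan2(e[1],e[0])))
```

```text
[[0.6107 0.0453]
 [0.6094 0.1272]
 [0.6528 0.0458]
 [0.6509 0.1279]] c [0.63094451 0.08654735]
dists 0.08193775668939121 0.0420654299857083
housing yaw 1.1556328016218465
fixed [[0.68465188 0.03120882]
 [0.68748902 0.1282069 ]] 0.0970395562845374 -1.6753921008576715
bed L edge [[0.5306, 0.1344], [0.602, 0.1351]] 0.07135621799038584 0.5524988163761285
bed R edge [[0.5117, 0.0399], [0.5699, 0.0388]] 0.05820331836371209 -1.0813624612415444
grip ax [[0.467, 0.1363], [0.506, 0.1316]] 0.03926612091288989 -6.896188391551969
blk [[0.5307, 0.0562], [0.5349, 0.1139]] 0.057828630087813714 85.91525738724691
[[0.4643, 0.1268], [0.4655, 0.1423], [0.5074, 0.1402], [0.5063, 0.1241]]
0.015590339941375436 85.35179662179678
0.04194909968131077 -2.9343544060005895
```

Request:
apply_moves(moves=[[[0.5,0.14,1,-1,0.5],[1,0.28,2,-2,0.5],[1,0.28,2.38,-2.18,0.5],[1,0.28,2.38,-2.18,0.5],[1,0.28,2.38,-2.18,0.5]]])

```text
time: 2.08
tool_pos: [0.4818, 0.1345, 0.3323]
ee_rot: [3.141, 0.003, 3.102]
wrist_force: [-0.3, -0.4, 0.7]
width: 0.0488
finger_force: 0.0
```

Run:
```python
from h import *
from bench import telemetry, snapshot
s=snapshot("wrist");o=telemetry.get_obs()
print(o["time"],o["tool_pos"],o["ee_rot"],o["width"])
for c,a,p in blobs(s,(20,150,60),(32,255,255),100):
    r=cv2.minAreaRect(p.astype(np.float32)); b=back(s,cv2.boxPoints(r),.086)[:,:2]
    print(c,a,back(s,c,.09),b.round(4).tolist(),[np.degrees(np.arctan2(*(b[i+1]-b[i])[::-1])).round(1) for i in range(2)])
```

```text
2.125 [0.48202987 0.13436479 0.33267645] [3.14067847 0.00339533 3.10150695] 0.04768345703530781
[253.8 217. ] 1159 [[0.48263706 0.13355758 0.09      ]] [[0.4617, 0.1264], [0.4623, 0.142], [0.5078, 0.1405], [0.5071, 0.124]] [np.float64(87.6), np.float64(-1.9)]
```

Request:
apply_moves(moves=[[[0,0,0.7,0,0.5],[0,0,1.3,0,0.5],[0,0,1.3,0,0.5],[0,0,1.3,0,1],[0,0,1.3,0,1],[0,0,1.3,0,1],[0,0,1.3,0,1]]])

```text
time: 3.0
tool_pos: [0.4821, 0.1337, 0.2666]
ee_rot: [-3.141, 0.002, 3.101]
wrist_force: [0.1, -1.2, 2.4]
width: 0.0172
finger_force: 30.0
```

Request:
apply_moves(moves=[[[0,-0.113,-0.165,0,1],[0,-0.256,-0.304,0,1],[0,-0.424,-0.412,0,1],[0,-0.61,-0.484,0,1],[0,-0.61,-0.484,0,1]]])

```text
time: 3.62
tool_pos: [0.4806, 0.104, 0.2936]
ee_rot: [3.137, 0.003, 3.101]
wrist_force: [-3.2, 4.7, 11.0]
width: 0.0171
finger_force: 30.0
```

Run:
```python
from h import *
from bench import telemetry, snapshot
s=snapshot("wrist");o=telemetry.get_obs()
print(o["time"],o["tool_pos"],o["ee_rot"],o["width"],o["wrist_force"])
for c,a,p in blobs(s,(20,150,60),(32,255,255),100): print(c,a,back(s,c,.11))
cv2.imwrite("pics/w2.png",s["image"][:,:,::-1])
```

```text
3.675 [0.48059622 0.10409167 0.29359707] [3.13733745e+00 2.97089564e-03 3.10148705e+00] 0.017004484780557393 [-3.32907585  4.35517912 10.8941859 ]
[255.8 256.2] 2242 [[0.48336819 0.10508624 0.11      ]]
```

View pics/w2.png

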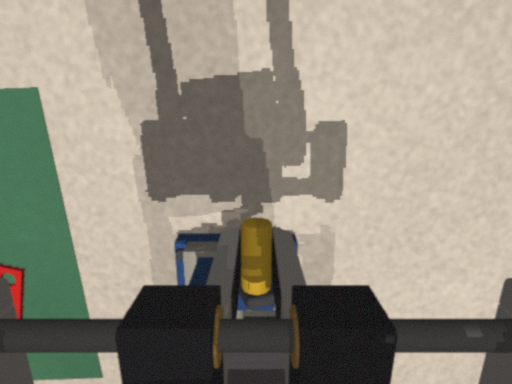

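The fingers hold the grip at (256,256), with the crank at about 1.25. The arc fit to the motion gives a start angle of about 0.42, so I'll follow the corrected circle.

Request:
apply_moves(moves=[[[0,-0.182,-0.113,0,1],[0,-0.381,-0.117,0,1],[0,-0.578,-0.081,0,1],[0,-0.763,-0.007,0,1],[0,-0.891,0.072,0,1],[0,-0.891,0.072,0,1]]])

```text
time: 4.42
tool_pos: [0.4789, 0.0573, 0.2862]
ee_rot: [-3.138, 0.001, 3.1]
wrist_force: [2.6, -4.1, 2.5]
width: 0.0173
finger_force: 30.0
```

Request:
apply_moves(moves=[[[0,-0.04,0.03,0,1],[0,-0.078,0.063,0,1],[0,-0.121,0.104,0,1],[0,-0.121,0.104,0,1]]])

```text
time: 4.92
tool_pos: [0.4786, 0.0524, 0.282]
ee_rot: [-3.14, 0.001, 3.101]
wrist_force: [-0.3, -2.2, 7.3]
width: 0.0174
finger_force: 30.0
```

Request:
apply_moves(moves=[[[0,-0.03,0.015,0,1],[0,-0.06,0.03,0,1],[0,-0.06,0.03,0,1]]])

```text
time: 5.3
tool_pos: [0.4785, 0.0509, 0.2816]
ee_rot: [3.138, 0.002, 3.102]
wrist_force: [-2.1, 4.2, 10.5]
width: 0.0172
finger_force: 30.0
```

Request:
apply_moves(moves=[[[0,-0.03,0.015,0,1],[0,-0.05,0.025,0,1],[0,-0.05,0.025,0,1]]])

```text
time: 5.68
tool_pos: [0.4784, 0.0496, 0.2812]
ee_rot: [3.134, 0.002, 3.103]
wrist_force: [-2.0, 9.5, 14.9]
width: 0.0173
finger_force: 30.0
```

Request:
apply_moves(moves=[[[0,0.05,-0.03,0,1],[0,0.05,-0.03,0,0.4],[0,0.05,-0.03,0,0.4],[0,0.05,-0.03,0,0.4],[0,0.05,-1,0,0.4],[0,0.05,-1.8,0,0.4],[0,0.05,-1.8,0,0.4]]])

```text
time: 6.55
tool_pos: [0.479, 0.0497, 0.3718]
ee_rot: [3.141, 0.007, 3.101]
wrist_force: [0.5, -0.0, -0.7]
width: 0.0562
finger_force: 0.0
```

Request:
apply_moves(moves=[[[-0.4,-1,-0.4,0.4,0],[-0.8,-2,-0.5,0.8,0],[-1.2,-3,-0.5,1.2,0],[-1.6,-4,-0.5,1.38,0],[-1.9,-4.5,-0.5,1.38,0],[-1.9,-4.5,-0.5,1.38,0],[-1.9,-4.5,-0.5,1.38,0]]])

```text
time: 7.42
tool_pos: [0.5639, -0.1782, 0.3918]
ee_rot: [3.141, -0.003, 2.861]
wrist_force: [0.5, 0.3, 1.0]
width: 0.0938
finger_force: 0.0
```

Run:
```python
from h import *;import pickle
from bench import telemetry, snapshot
d={n:snapshot(n) for n in("wrist","scene","side")};o=telemetry.get_obs();pickle.dump((d,o),open("w3.pkl","wb"))
print(o["time"],o["tool_pos"],o["ee_rot"],o["width"])
s=d["wrist"]
for c,a,p in blobs(s,(0,180,50),(6,255,255),300):
    r=cv2.minAreaRect(p.astype(np.float32)); b=back(s,cv2.boxPoints(r),.005)[:,:2]
    print(c,a,b.round(4).tolist(),b.mean(0))
a=s["image"]
b=cv2.resize(d["scene"]["image"][195:275,245:345],(400,320),interpolation=cv2.INTER_CUBIC)
b=np.vstack([b,np.zeros((64,400,3),np.uint8)])
im=np.hstack([a[:,56:456],b]); cv2.imwrite("pics/w3.png",im[:,:,::-1])
```

```text
7.575 [ 0.5638758  -0.17755473  0.39329221] [ 3.14128381e+00 -3.26192907e-04  2.86192212e+00] 0.09416945938239227
[251.1 172.5] 3281 [[0.5158, -0.2235], [0.5448, -0.1233], [0.6085, -0.1393], [0.578, -0.2446]] [ 0.56176485 -0.18266983]
[150.1 214.4] 1227 [[0.574, -0.363], [0.5431, -0.2942], [0.5861, -0.2772], [0.6195, -0.3473]] [ 0.5806764 -0.3204301]
```

View pics/w3.png

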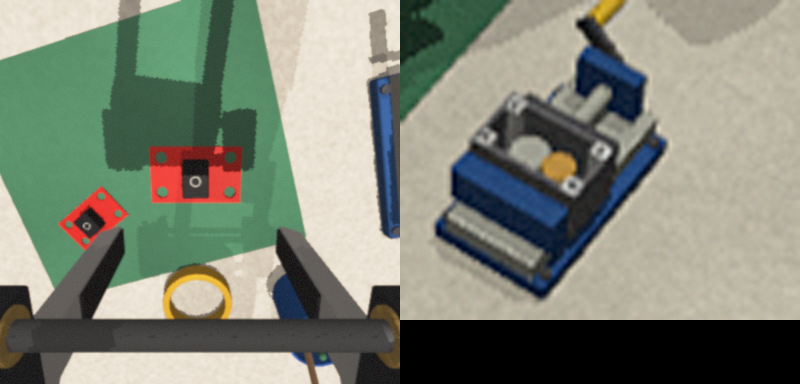

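The larger red plate is at crop (196,175) with its collar between the fingers. The side inset shows the housing squared and gripped. Now measuring the plate holes.

```bash
cat >> h.py <<'E'
def plate_holes(s,z,lo=(0,150,40),hi=(8,255,255)):
    m=cv2.inRange(cv2.cvtColor(s["image"],cv2.COLOR_RGB2HSV),lo,hi)
    cs,h=cv2.findContours(m,cv2.RETR_CCOMP,cv2.CHAIN_APPROX_NONE)
    par=max(range(len(cs)),key=lambda i:cv2.contourArea(cs[i])*(h[0][i][3]<0))
    out=[]
    for i,c in enumerate(cs):
        if h[0][i][3]==par and cv2.contourArea(c)>15:
            M=cv2.moments(c); uv=(M["m10"]/M["m00"],M["m01"]/M["m00"]); out.append((np.round(uv,1),cv2.contourArea(c),back(s,uv,z)[0].round(4)))
    return out
E
python3 - <<'E'
from h import *;import pickle
d,o=pickle.load(open("w3.pkl","rb"))
H=plate_holes(d["wrist"],.004)
for h in H: print(h)
P=np.array([h[2][:2] for h in H if h[1]<300]);print(P.mean(0))
# posts in scene/side later
E
```

```text
(array([217.9, 191.6]), 109.5, array([ 0.5709, -0.2272,  0.004 ]))
(array([285.1, 191.3]), 113.0, array([ 0.5933, -0.1489,  0.004 ]))
(array([251. , 178.5]), 1017.0, array([ 0.5665, -0.1841,  0.004 ]))
(array([286., 157.]), 125.0, array([ 0.5531, -0.1373,  0.004 ]))
(array([216.6, 157.1]), 125.5, array([ 0.5305, -0.2155,  0.004 ]))
[ 0.56195  -0.182225]
```

Request:
apply_moves(moves=[[[0.01,-0.1,1,0,0],[0.01,-0.1,2,0,0],[0.01,-0.1,3,0,0],[0.01,-0.1,3.5,0,0],[0.01,-0.1,3.7,0,0],[0.01,-0.1,3.7,0,0]]])

```text
time: 8.32
tool_pos: [0.5624, -0.1829, 0.2086]
ee_rot: [3.142, 0.0, 2.861]
wrist_force: [0.4, 0.0, -0.8]
width: 0.094
finger_force: 0.0
```

Request:
apply_moves(moves=[[[0,0,0,0,1],[0,0,0,0,1],[0,0,0,0,1],[0,0,0,0,1],[0,0,0,0,1],[0,0,0,0,1],[0,0,0,0,1]]])

```text
time: 9.2
tool_pos: [0.5623, -0.1834, 0.2082]
ee_rot: [3.141, -0.0, 2.86]
wrist_force: [0.3, 1.1, 0.2]
width: 0.0298
finger_force: 30.0
```

Request:
apply_moves(moves=[[[0,0,-0.4,0,1],[0,0,-1.2,0,1],[0,0,-2,0,1],[0.1,0.5,-2.8,-0.3,1],[0.2,1,-3.5,-0.7,1],[0.3,1.6,-4,-1.1,1],[0.33,2.1,-4,-1.39,1],[0.33,2.4,-4,-1.39,1],[0.33,2.4,-4,-1.39,1],[0.33,2.4,-4,-1.39,1]]])

```text
time: 10.45
tool_pos: [0.5797, -0.0642, 0.4074]
ee_rot: [-3.141, -0.002, 3.102]
wrist_force: [-0.4, -0.2, -1.0]
width: 0.0299
finger_force: 30.0
```

Run:
```python
from h import *;import pickle
from bench import telemetry, snapshot
d={n:snapshot(n) for n in("wrist","scene","side")};o=telemetry.get_obs();pickle.dump((d,o),open("w4.pkl","wb"))
print(o["time"],o["tool_pos"],o["ee_rot"],o["width"],o["wrist_force"])
a=d["wrist"]["image"]
b=cv2.resize(a[130:290,340:500],(416,416),interpolation=cv2.INTER_CUBIC)
im=np.hstack([cv2.copyMakeBorder(a,0,32,0,0,0)[:,128:512],b]); cv2.imwrite("pics/w4.png",im[:,:,::-1])
```

```text
10.6 [ 0.57968494 -0.0644355   0.4079312 ] [-3.14150022e+00 -7.26928844e-04  3.10156745e+00] 0.029924123267399752 [ 0.15199528  0.03223961 -1.90536906]
```

View pics/w4.png

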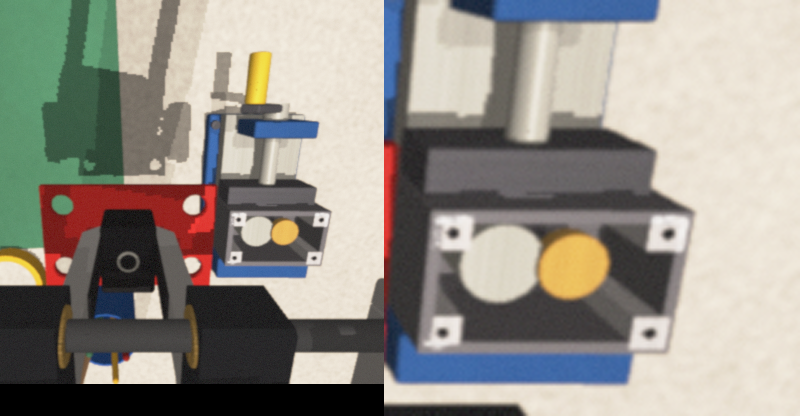

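The picture shows the housing clamped and square, with thread dots at inset (452,233), (668,234), (443,332), (648,333). The plate hangs level in the gripper, with its rear holes at (62,205) and (193,205).

Run:
```python
from h import *;import pickle
d,o=pickle.load(open("w4.pkl","rb"));s=d["wrist"]
g=cv2.cvtColor(s["image"],cv2.COLOR_RGB2GRAY).astype(float)
P=[]
for u,v in((452,233),(668,234),(443,332),(648,333)):
    x,y=340+(u+.5-384)/2.6-.5,130+(v+.5)/2.6-.5
    for _ in range(3):   # dark-weighted centroid
        yy,xx=np.mgrid[round(y)-2:round(y)+3,round(x)-2:round(x)+3]; w=np.clip(130-g[yy,xx],0,None)+1e-6
        x,y=(w*xx).sum()/w.sum(),(w*yy).sum()/w.sum()
    P.append(back(s,(x,y),.095)[0,:2]);print(round(x,1),round(y,1),P[-1].round(4))
P=np.array(P);print("centre",P.mean(0).round(4),"yaw",np.degrees(np.arctan2(*((P[2]+P[3]-P[0]-P[1])[::-1]))),[np.linalg.norm(P[i]-P[j]).round(4) for i,j in((0,1),(2,3),(0,2),(1,3))])
yd=P[1]+P[3]-P[0]-P[2];print("yaw by y",np.degrees(np.arctan2(-yd[0],yd[1])))
H=plate_holes(s,o["tool_pos"][2]-.2082+.004)
for h in H: print(h)
```

```text
366.2 219.2 [0.6123 0.0438]
449.0 219.5 [0.616  0.1255]
362.1 257.5 [0.6541 0.042 ]
441.8 257.8 [0.6577 0.1236]
centre [0.635  0.0837] yaw -2.583817697122304 [np.float64(0.0818), np.float64(0.0817), np.float64(0.0418), np.float64(0.0418)]
yaw by y -2.5815031720936865
(array([321.4, 204.4]), 436.0, array([ 0.5587, -0.0231,  0.2037]))
(array([189.7, 204.4]), 410.0, array([ 0.5555, -0.1033,  0.2037]))
```

Request:
apply_moves(moves=[[[-0.2,0.6,0,0.03,1],[-0.5,1.4,0,0.03,1],[-0.8,2.2,0,0.03,1],[-1,2.8,0.2,0.03,1],[-1.02,3,0.6,0.03,1],[-1.02,3,1.1,0.03,1],[-1.02,3,1.5,0.03,1],[-1.02,3,1.78,0.03,1],[-1.02,3,1.78,0.03,1],[-1.02,3,1.78,0.03,1]]])

```text
time: 11.85
tool_pos: [0.6367, 0.0839, 0.3202]
ee_rot: [3.142, 0.002, 3.097]
wrist_force: [0.6, -0.7, -1.6]
width: 0.0299
finger_force: 30.0
```

Run:
```python
from h import *;import pickle
from bench import telemetry, snapshot
d={n:snapshot(n) for n in("wrist","scene","side")};o=telemetry.get_obs();pickle.dump((d,o),open("w5.pkl","wb"))
print(o["time"],o["tool_pos"],o["ee_rot"],o["width"],o["wrist_force"])
zt=o["tool_pos"][2]-.2082+.004
for n in d:
    print(n)
    for h in plate_holes(d[n],zt): print(h)
rz=lambda im,x,y,w,h,W,H: cv2.resize(im[y:y+h,x:x+w],(W,H),interpolation=cv2.INTER_CUBIC)
im=np.hstack([rz(d["wrist"]["image"],156,130,200,200,400,400),rz(d["scene"]["image"],235,185,100,100,400,400)])
im=np.vstack([im,np.hstack([rz(d["side"]["image"],215,130,100,50,400,200),np.zeros((200,400,3),np.uint8)])])
cv2.imwrite("pics/w5.png",im[:,:,::-1])
```

```text
12.0 [0.63674675 0.0842666  0.32075609] [3.14136313e+00 2.48342396e-03 3.09768413e+00] 0.03003294347644765 [ 0.11473671  0.46831557 -1.19620515]
wrist
(array([189.4, 204.3]), 386.5, array([0.6128, 0.0449, 0.1166]))
(array([322.1, 204.1]), 399.0, array([0.6163, 0.1257, 0.1166]))
scene
(array([ 49.2, 263.6]), 15.5, array([ 1.1319, -0.4045,  0.1166]))
(array([ 57.9, 259.7]), 18.0, array([ 1.1088, -0.3948,  0.1166]))
(array([ 37.8, 251.7]), 21.0, array([ 1.1242, -0.4695,  0.1166]))
side
```

View pics/w5.png

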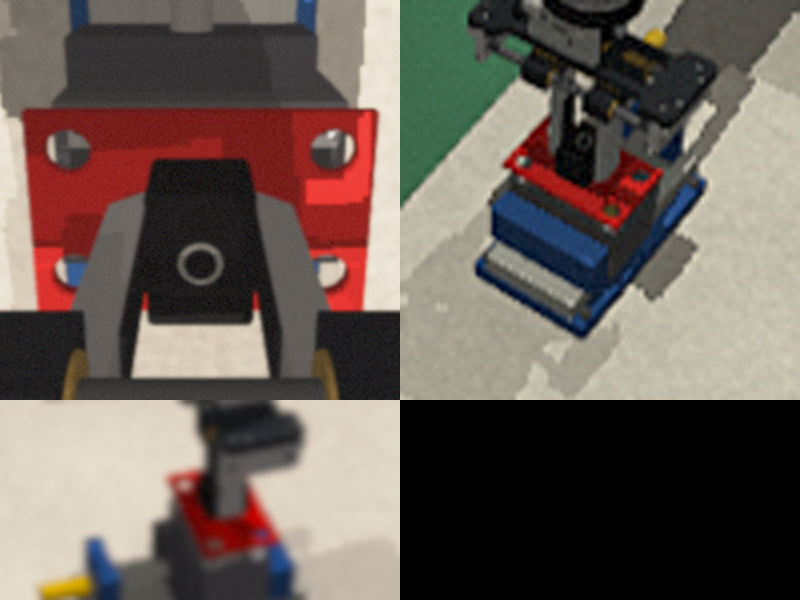

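The plate sits over the housing. Its rear holes match the thread positions to about 1 mm and the gap is about 17.5 mm. I'll make a small trim and then one last enlarged check through the holes.

Request:
apply_moves(moves=[[[0.008,-0.013,0.05,0,1],[0.008,-0.013,0.05,0,1],[0.008,-0.013,0.05,0,1],[0.008,-0.013,0.05,0,1]]])

```text
time: 12.5
tool_pos: [0.6361, 0.0838, 0.3169]
ee_rot: [3.141, 0.0, 3.098]
wrist_force: [0.0, -0.2, -1.4]
width: 0.0294
finger_force: 30.0
```

Run:
```python
from h import *;import pickle
from bench import telemetry, snapshot
d={n:snapshot(n) for n in("wrist","scene","side")};o=telemetry.get_obs();pickle.dump((d,o),open("w6.pkl","wb"))
print(o["time"],o["tool_pos"],o["ee_rot"],o["width"],o["wrist_force"],o["qvel"])
s=d["wrist"];zt=o["tool_pos"][2]-.2082+.005
for h in plate_holes(s,zt): print(h)
T=np.array([[.6123,.0438,.095],[.616,.1255,.095],[.6541,.042,.095],[.6577,.1236,.095]])
def tile(s,c,r,N):
    u,v=np.round(c).astype(int); p=s["image"][v-r:v+r,u-r:u+r]
    p=cv2.resize(cv2.normalize(p,None,0,255,cv2.NORM_MINMAX),(N,N),interpolation=cv2.INTER_CUBIC)
    return p
def mark(p,s,c,r,N):
    q=p.copy()
    for t in T:
        e=np.array([t+[.0025*np.cos(a),.0025*np.sin(a),0] for a in np.linspace(0,6.3,20)])
        w=((proj(s,e)-np.round(c)+r+.5)*N/(2*r)).astype(np.int32); cv2.polylines(q,[w],True,(0,255,0),1)
    return q
c0,c1=proj(s,T[:2]); N=265
R1=[tile(s,c0,15,N),mark(tile(s,c0,15,N),s,c0,15,N),tile(s,c1,15,N)]
S=d["scene"];c=proj(S,T.mean(0))[0]+[0,-4]
sd=d["side"];c2=proj(sd,T.mean(0))[0]
R2=[tile(S,c,25,N),mark(tile(S,c,25,N),S,c,25,N),mark(tile(sd,c2,20,N),sd,c2,20,N)]
im=np.vstack([np.hstack(R1),np.hstack(R2)]);cv2.imwrite("pics/w6.png",im[:,:,::-1])
```

```text
12.65 [0.63609319 0.08373561 0.31683937] [3.14151386e+00 5.01676655e-05 3.09783728e+00] 0.029873599717202735 [ 0.33553702 -0.68513729 -1.46240926] [-0.00026288 -0.00011933  0.00070435  0.00083549  0.00062693  0.00123574]
(array([322. , 204.2]), 386.5, array([0.6154, 0.1254, 0.1136]))
(array([189.5, 204.4]), 391.5, array([0.6119, 0.0448, 0.1136]))
```

View pics/w6.png

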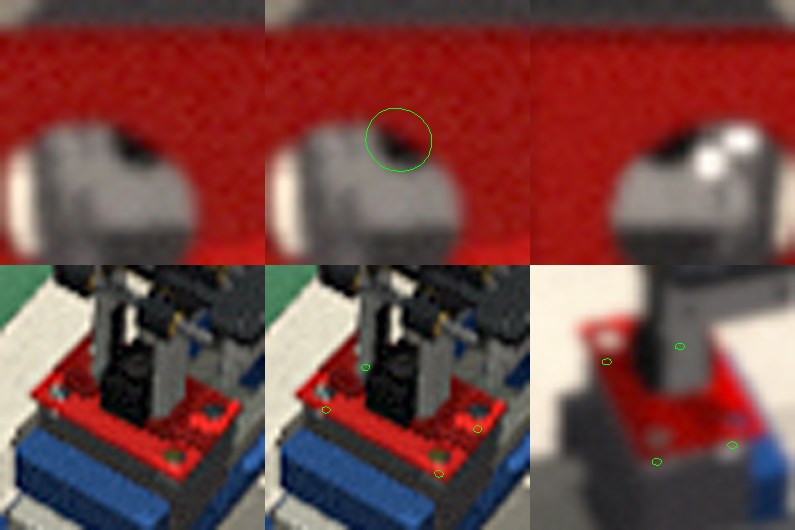

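Through the rear holes, the thread mouths' dark edges at (133,148) and (672,148) sit where predicted, within about 0.5 mm. I'll raise the plate 1.4 mm to reach a 15 mm gap, let it settle, and hand in.

Request:
apply_moves(moves=[[[0,0,-0.03,0,1],[0,0,-0.03,0,1],[0,0,-0.03,0,1],[0,0,-0.03,0,1]]])

```text
time: 13.15
tool_pos: [0.6361, 0.0837, 0.3183]
ee_rot: [3.142, -0.0, 3.098]
wrist_force: [-0.1, -0.4, -1.8]
width: 0.0293
finger_force: 30.0
```

Run:
```python
from bench import telemetry, ticket
o=telemetry.get_obs();print(o["time"],o["tool_pos"],o["ee_rot"],o["width"],o["finger_force"])
if .3155<o["tool_pos"][2]<.321: print(ticket.close_job())
```

```text
13.15 [0.63607948 0.08371843 0.31830759] [ 3.14152744e+00 -3.94989856e-06  3.09775405e+00] 0.02933045362307959 29.999622702598572
the job is handed in; nothing more can be done
None
```

Job handed in at 13.15 s: the housing is clamped square with about 17 N at the grip, and the red plate is held level about 15 mm above it, its holes measured to about 1 mm over the threads; the verdict wasn't shown.

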